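# Set out small stock by height

## Robot

A 6-joint arm with a two-finger parallel gripper is mounted at the origin on a cart in front of the work surface, level with it; the furniture and walls round the work are solid. World frame = base frame: x ahead of the robot, y to its left, z up, the work surface at z = 0. Lengths are in mm, angles in rad, forces in N, time in s.
With the tool pointing down it reaches from about 350 to 1000 mm from the base axis. Payload 7.1 kg.
Tool frame: the origin (TCP) lies midway between the tips of the shut fingers; the grasp point (between the pads) lies 19 mm behind it; z points along the fingers, y is the line along which they close (so a half turn about z gives the same grasp; the last joint's range is limited). The gripper opens to 85 mm and grips with 20 to 120 N. Pads are 22 mm wide; open, the fingers measure 114 mm over their backs; the gripper's body (76 mm by 85 mm) begins 54 mm behind the grasp point. The pads swing forward as they close: fully open they stand 13 mm farther back than shut.
Start: joints at [-1.147, 0.423, 1.63, -0, 1.089, -0.019], TCP at [267.809, -564.697, 231.319] pointing down, gripper open.
Joint ranges: [-3, 3], [-0.9, 2.11], [0.09, 2.58], [-1.31, 4.45], [0.11, 2.69], [-2.54, 2.54]. Speed limits (rad/s): [2.39, 2.39, 3.01, 3.14, 3.14, 3.14].

## Interface

Orientations are given as [roll, pitch, yaw] about the fixed x, y, z axes, in that order (R = Rz(yaw) Ry(pitch) Rx(roll)).
In Python, from station import * gives the robot as it stands.
- The arm moves only by the tool send_rows, never from a script. Its argument "motion" is a list that holds one entry, the list of rows, each a list of 5 numbers: the shift along the tool's x, y, z normalised to -1 to 1, where 1 is 120 mm, then the turn about the tool's z normalised to -1 to 1, where 1 is 45 degrees, then the gripper command: -1 is shut, 1 is fully open, values between are in proportion. In form: [[[tx, ty, tz, turn, jaw], ...]]. A call has 1 to 5 rows; each row shifts and turns the commanded pose from where the row before left it, along the tool's axes as they then stand; what a row does not reach is not made up. A row lasts 1/10 s, in which the tool goes at most 50 mm and 8.59 degrees, less where a joint would pass 70% of its speed; a pose out of reach is approached as far as the arm can. A call with a number of a shift or a turn outside -1 to 1 is refused whole. A call with a gripper value outside its range is refused whole. The fingers move at their own pace and stop on an object; "grip_force" is the grip in N (left out, the last holds). Time passes only in rows, so rows that do not move let the fingers close. It gives the time, the measured TCP pose, the force, the opening and the grip force at its end, in the units of the state.
- observe(): the state, without advancing time (a new reading comes with each control period).
- snapshot(name): name is "side" or "top" or "wrist"; returns (picture, depth): 384x512x3 uint8, red, green, blue; 384x512 float32, mm along the optical axis (not along the pixel's ray), 0 where there is no reading.
- get_calibration(name): a dict with "K" (3x3 intrinsics, pixels), "dist" ([k1, k2, p1, p2, k3] as OpenCV has them; the pictures are not rectified), "pose" (4x4, takes a point from camera to world coordinates). Camera axes: x right, y down, z forward; pixel columns grow to the right and rows downward; lengths in mm; the calibration is good to about 2 mm. A picture is of the moment at which its call begins: read the wrist's pose just before it. get_calibration takes no time and is no camera call; for the wrist camera it gives the pose at the moment of the call.
- close_job(): hands the job in; it is judged then, once.
Trained networks look in the newest picture that a camera, given by its name, has taken for a name from the list of things; names that differ only in an ending like _2 or _b are one class to them, and where a whole thing is asked for, a point or a joint stands for the part that bears it (a point fixed in the world has none). Each returns a list of dicts, best first, with "confidence" (0 to 1); they miss things now and then, are a little off and sometimes report something else, mostly with a low value. They report only what shows in the picture. A call takes as long as a camera call. They do not tell look-alikes from the thing itself.
- find_in(target, camera): "xyz" ([x, y, z] in mm, in world coordinates, good to about 4 mm: the middle of the surface that is visible of it).
- regions_of(target, camera): "pixels" (384x512 bool, what is visible of it).
The state is a dict: "t": time; "joints": joint angles; "dq": joint speeds; "joint_efforts": joint torques, N m; "tcp_pos": TCP position; "tcp_rot": TCP orientation; "ft_force": force on the tool from outside, world axes, zero at the start; "wrist_torque": the same for the moment, N m; "gripper_width": finger opening in mm; "grip_force": force on a finger pad.
Only numpy, scipy, OpenCV 4.12 (cv2) and the standard library are available. Lean on these libraries where they do the work, as an engineer would, in place of code of your own. Each camera call takes 0.05 s, during which the arm holds its last target. There are 200 camera calls.

## Task

Set out the small stock on the wooden display board in order of height: stand the orange spool, the green-lidded jar, the spice jar and the blue bottle, which stand to the right of the board, upright, one centred on each of the four ring marks, with the shortest next to the red end block and the tallest next to the blue end block. Do not let any of them topple, and leave the two rolls of tape and the tape measure where they lie.

Things in the scene. Friction and masses are not known exactly. Their poses are not given: they have to be found in the camera images.
- spool: Spool of orange line standing on its flange, 45 high; two white round flanges 66 across, each 7 thick, at bottom and top; the orange middle is narrower (36 across). It can be gripped across the top flange. Origin: centre of its underside; z up along its axis. (mm)
- sauce_jar: Brown jar with a green lid, standing loose to the right of the board (not the ones by the red toolbox at the back left), upright, 80 high, about 48 across. Origin: centre of its underside; z up along its axis. (mm)
- spice_jar: Clear spice jar with a green label and a black lid (its flat top green and orange), upright, 105 high, about 44 across. Origin: centre of its underside; z up along its axis. (mm)
- oil_bottle: Blue bottle with a white label and a yellow cap, upright, 145 high; straight round body 48 across from the foot up to 120 high, then a short shoulder and a cap 32 across. Grip the upper body. Origin: centre of its underside; z up along its axis. (mm)
- board: Light wooden display board lying on the table, fixed; 120 (its x) by 420 (its y), 16 thick, flat on top. Origin: centre of its underside, so its top is at z = 16 in its frame. Four flat white ring marks (44 across, painted, nothing to bump into) lie on its top in a row along its y axis, centred at x = 0, y = -142.5, -47.5, 47.5 and 142.5. (mm)
- red_end: Red end block, fixed across one end of the board's top, centred 200 from the board's middle along the board's y (either end); 110 long, 14 thick, 36 high above the board's top. The shortest item goes on the mark next to it. Origin: centre of its underside. (mm)
- blue_end: Blue end block, same size, at the board's other end. The tallest item goes on the mark next to it. Origin: centre of its underside. (mm)
- black_roll: Black roll of tape lying flat, 72 across, 20 high; to be left alone. Origin: centre of its underside. (mm)
- measure: Yellow and black tape measure, 65 by 89, 34 high; to be left alone. Origin: centre of its underside. (mm)
- brown_roll: Brown roll of parcel tape lying flat, 84 across, 49 high; to be left alone. Origin: centre of its underside. (mm)
Not all that is in view belongs to the job. What is shaped like the sauce_jar but pink is not meant.

How it is judged:
By the outcome, as a careful person would: the job done as asked, in the order asked, and still so for the second after the job is handed in, with the robot touching nothing.
It also fails if it takes over 104 s, if anything falls off the work surface, if the arm or the gripper's body presses on something with over 40 N, if the wrist force passes 120 N, or if a joint passes its speed limit or range.

## Working session

There is one attempt and no reset: what is moved stays moved. The work goes in short steps, Python scripts to look and compute and a tool call to move; the robot and the scene stay as the last step left them, time stands still between calls to the robot, and variables do not carry over. Pictures are saved under pics/ and viewed, at most 14 in all, crops included, and the job is handed in when it is done.

Besides the shell and the picture viewer there is one more tool, called after "Request:" in YAML: its name, and indented under it one key for each argument. send_rows: Moves the arm, as the interface text tells. Its arguments: {"type":"object","properties":{"motion":{"type":"array","items":{"type":"array","items":{"type":"array","items":{"type":"number"}}}},"grip_force":{"type":"number"}},"required":["motion"]}

```bash
mkdir -p pics; ls; python3 - <<'E'
from station import *
import cv2
s=observe();print(s['t'],s['tcp_pos'],s['tcp_rot'],s['gripper_width'])
for c in("top","side"):
    p,d=snapshot(c);cv2.imwrite(f"pics/{c}0.png",p[:,:,::-1])
    for n in "spool sauce_jar spice_jar oil_bottle board red_end blue_end black_roll measure brown_roll".split():
        print(c,n,[(np.round(r['xyz']).tolist() if 0 else [round(float(v)) for v in r['xyz']],round(r['confidence'],2)) for r in find_in(n,c)])
print(get_calibration("top")["pose"],get_calibration("side")["pose"])
E
```

```text
pics
0.0 [ 267.57249548 -564.20968241  230.53311071] [-3.14004323e+00  1.33385610e-06  4.42819982e-01] 85.58960916267804
top spool [([425, -361, 45], 0.74), ([542, 308, 51], 0.32), ([373, 118, 35], 0.32), ([587, -202, 80], 0.26)]
top sauce_jar [([589, -202, 84], 0.53), ([368, -79, 26], 0.19)]
top spice_jar [([436, -193, 104], 0.56)]
top oil_bottle [([584, -358, 117], 0.9)]
top board [([514, 115, 15], 0.92)]
top red_end [([494, -84, 53], 0.6)]
top blue_end [([546, 308, 52], 0.61)]
top black_roll [([368, -76, 22], 0.8)]
top measure [([422, -362, 44], 0.38)]
top brown_roll [([724, -316, 49], 0.75)]
side spool [([411, -346, 27], 0.51)]
side sauce_jar [([584, -194, 49], 0.88), ([491, -246, 51], 0.62)]
side spice_jar [([430, -182, 57], 0.74)]
side oil_bottle [([585, -359, 75], 0.93)]
side board [([507, 146, 15], 0.6)]
side red_end [([495, -79, 36], 0.61), ([535, 316, 35], 0.34)]
side blue_end [([538, 317, 37], 0.89)]
side black_roll [([365, -61, 19], 0.61)]
side measure [([371, 146, 27], 0.88)]
side brown_roll [([707, -301, 43], 0.85)]
[[ 1.42837889e-02 -9.89681645e-01  1.42570033e-01  3.67758045e+02]
 [-9.99826574e-01 -1.58408583e-02 -9.79234538e-03  2.83131153e+01]
 [ 1.19497362e-02 -1.42405436e-01 -9.89736276e-01  1.34300534e+03]
 [ 0.00000000e+00  0.00000000e+00  0.00000000e+00  1.00000000e+00]] [[-9.16759310e-01 -1.36977140e-01  3.75219443e-01  4.61581822e+01]
 [-3.98582278e-01  3.75231632e-01 -8.36859241e-01  1.13939710e+03]
 [-2.61636182e-02 -9.16754321e-01 -3.98593753e-01  5.98889962e+02]
 [ 0.00000000e+00  0.00000000e+00  0.00000000e+00  1.00000000e+00]]
```

View pics/top0.png

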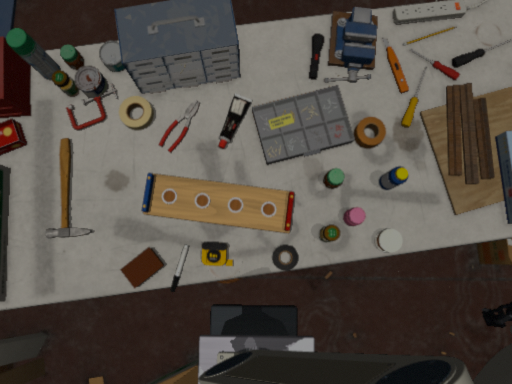

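View pics/side0.png

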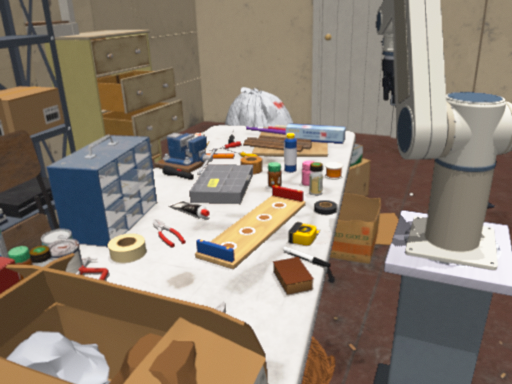

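The top view shows, for each thing that could be confused:
- Sauce jar: green lid at (335,178). Not it: the pink look-alike at (355,216), and the green-lidded jars at the red toolbox at (20,40) and (70,55).
- Spice jar: (330,232).
- Spool: white flange at (390,239). The other rolls are at (370,132), (285,257) and (136,112).
- Bottle: yellow cap at (402,175).
- Board: red end at (291,211), blue end at (149,192).

Next I'll measure the item tops and the rings, and check a close crop.

```bash
cat > h.py <<'E'
from station import *
import numpy as np, cv2
def cloud(c):
    C=get_calibration(c);p,d=snapshot(c)
    v,u=np.mgrid[0:384,0:512]
    r=cv2.undistortPoints(np.stack([u,v],-1).reshape(-1,1,2).astype(float),C["K"],np.array(C["dist"])).reshape(384,512,2)
    P=np.dstack([r[...,0]*d,r[...,1]*d,d])
    W=P@C["pose"][:3,:3].T+C["pose"][:3,3]
    W[d==0]=np.nan
    return p,W
def circ(W,x,y,z,rad,tol=7):
    m=(np.hypot(W[...,0]-x,W[...,1]-y)<rad)&(abs(W[...,2]-z)<tol)
    c,r=cv2.minEnclosingCircle(W[m][:,:2].astype(np.float32))
    return W[m].mean(0).round(1),np.round(c,1),round(r,1),int(m.sum())
E
python3 - <<'E'
from h import *
p,W=cloud("top")
for n,x,y,z,r in [("spool",425,-361,45,45),("sauce",589,-202,80,35),("spice",436,-193,105,32),("oilcap",584,-370,145,45),("oil",584,-358,118,40),("red",494,-84,52,70),("blue",546,308,52,70),("pink",490,-262,80,35)]:
    print(n,*circ(W,x,y,z,r))
m=(abs(W[...,2]-16)<6)&(W[...,1]>-110)&(W[...,1]<330)&(W[...,0]>400)&(W[...,0]<640)
print(cv2.minAreaRect(W[m][:,:2].astype(np.float32)))
hsv=cv2.cvtColor(p,cv2.COLOR_RGB2HSV)
w=((hsv[...,1]<70)&(hsv[...,2]>150)&(W[...,2]>8)&m).astype(np.uint8)
n,l,st,ce=cv2.connectedComponentsWithStats(w)
for i in range(1,n):
    if st[i,4]>20:
        q=W[l==i];print(st[i],q.mean(0),cv2.minEnclosingCircle(q[:,:2].astype(np.float32)))
cv2.imwrite("pics/crop1.png",cv2.resize(p[120:270,260:430,::-1],None,fx=4,fy=4,interpolation=cv2.INTER_CUBIC))
E
```

```text
spool [ 418.4 -364.9   44.3] [ 418.1 -365.4] 34.0 454
sauce [ 590.4 -209.3   79.8] [ 590.7 -209.8] 23.8 217
spice [ 434.7 -192.4  104.8] [ 435.1 -192.4] 22.0 214
oilcap [ 588.3 -369.2  144.2] [ 588.4 -369.8] 15.1 107
oil [ 581.2 -361.1  120.4] [ 588.1 -369.3] 24.0 63
red [496.3 -84.8  50.9] [497.1 -83.9] 53.5 194
blue [542.1 311.8  50.7] [542.6 312.5] 55.2 206
pink [ 483.4 -265.8   80.1] [ 483.5 -266.7] 23.4 223
((551.2111206054688, 96.49093627929688), (427.88116455078125, 226.80955505371094), 77.76346588134766)
```

View pics/crop1.png

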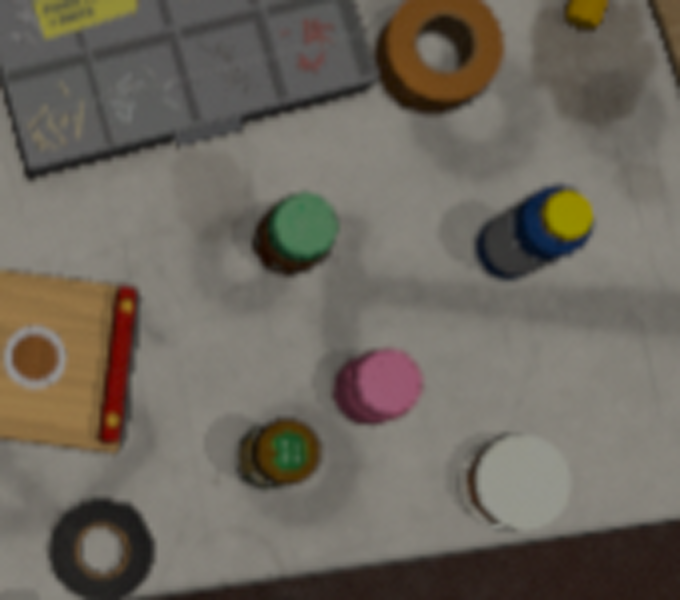

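The crop confirms my choices: sauce jar at crop (300,228), pink decoy at (385,385), spice jar with green/orange top at (285,452), spool at (520,482), bottle with yellow cap at (565,215). I'll work in the board frame, with the tool turned so its x runs from red to blue. That makes the fingers close across the board, clear of the end blocks.

```bash
cat >> h.py <<'E'
U=np.array([.1145,.9934]);B=np.array([.9934,-.1145])
def delta(x,y,z):
    s=observe();t=s['tcp_pos'];d=np.array([x,y])-t[:2];k=s['tcp_rot'][2]
    X=np.array([np.cos(k),np.sin(k)]);Y=np.array([np.sin(k),-np.cos(k)])
    print("tcp",t.round(1),"yaw",round(k,3),"units tx,ty,tz",np.round([d@X/120,d@Y/120,(t[2]-z)/120],3),"turn",round((k-1.456)/(np.pi/4),2),"w",round(s['gripper_width'],1),"F",s['ft_force'].round(1),"t",round(s['t'],1))
E
python3 - <<'E'
from h import *
p,W=cloud("top")
g=np.array([[503.2,-27.8],[514.1,66.6],[524.9,161.],[535.8,255.4]])
hsv=cv2.cvtColor(p,cv2.COLOR_RGB2HSV).astype(int)
for x,y in g:
    m=(np.hypot(W[...,0]-x,W[...,1]-y)<32)
    q=m&(hsv[...,1]<hsv[...,1][m].mean()-35)
    (ex,r)=cv2.minEnclosingCircle(W[q][:,:2].astype(np.float32))
    print(x,y,q.sum(),W[q].mean(0).round(1),np.round(ex,1),round(r,1))
delta(588.3,-369.5,230)
E
```

```text
503.2 -27.8 102 [503.2 -27.7  15.9] [502.9 -27.8] 22.6
514.1 66.6 98 [513.7  66.3  16.2] [513.6  66.7] 23.2
524.9 161.0 102 [523.5 160.7  16.2] [524.6 160.6] 22.8
535.8 255.4 97 [535.1 255.7  16.2] [535.2 255.6] 22.8
tcp [ 267.8 -564.7  231.3] yaw 0.443 units tx,ty,tz [ 3.11  -0.326  0.011] turn -1.29 w 85.6 F [-0.2  0.5  0.3] t 1.2
```

Request:
send_rows:
  motion:
    - [[0.4,-0.05,0,-0.185,1],[0.4,0.0,0,-0.185,1],[0.4,0.1,0,-0.185,1],[0.35,0.2,0,-0.185,1],[0.3,0.25,0,-0.185,1]]

```text
t: 1.7
tcp_pos: [483.6, -455.5, 231.5]
tcp_rot: [3.141, 0.0, 1.175]
ft_force: [0.2, -0.3, -0.3]
gripper_width: 85.2
grip_force: 0.0
```

Request:
send_rows:
  motion:
    - [[0.1,0.3,0,-0.185,1],[0,0.35,0,-0.18,1],[0,0,0,0,1],[0,0,0,0,1]]

```text
t: 2.1
tcp_pos: [560.8, -469.9, 230.5]
tcp_rot: [-3.141, -0.001, 1.456]
ft_force: [-0.4, -0.2, 0.0]
gripper_width: 85.6
grip_force: 0.0
```

```bash
python3 -c "
from h import *
delta(588.3,-369.5,82)"
```

```text
tcp [ 560.8 -469.9  230.5] yaw 1.456 units tx,ty,tz [0.857 0.132 1.237] turn 0.0 w 85.6 F [-0.4 -0.2  0. ] t 2.1
```

Tracking is good.

Request:
send_rows:
  motion:
    - [[0.4,0.066,0,0,1],[0.4,0.066,0,0,1],[0.057,0,0.1,0,1],[0,0,0.35,0,1],[0,0,0.35,0,1]]

```text
t: 2.6
tcp_pos: [587.6, -370.5, 135.9]
tcp_rot: [3.139, 0.002, 1.455]
ft_force: [0.5, 0.7, 0.2]
gripper_width: 85.6
grip_force: 0.0
```

Request:
send_rows:
  motion:
    - [[0,0,0.25,0,1],[0,0,0.187,0,1],[0,0,0,0,1],[0,0,0,0,-1],[0,0,0,0,-1]]
  grip_force: 40

```text
t: 3.1
tcp_pos: [588.3, -371.0, 84.7]
tcp_rot: [3.139, 0.001, 1.455]
ft_force: [0.3, -0.7, -0.2]
gripper_width: 58.9
grip_force: 0.0
```

Request:
send_rows:
  motion:
    - [[0,0,0,0,-1],[0,0,0,0,-1],[0,0,0,0,-1],[0,0,0,0,-1],[0,0,0,0,-1]]

```text
t: 3.6
tcp_pos: [589.1, -370.9, 85.2]
tcp_rot: [3.138, 0.002, 1.456]
ft_force: [0.5, -0.3, 7.3]
gripper_width: 47.0
grip_force: 41.2
```

Request:
send_rows:
  motion:
    - [[0,0,-0.1,0,-1],[0,0,-0.25,0,-1],[0,0,-0.3,0,-1],[0,0,-0.3,0,-1],[0,0,-0.15,0,-1]]

```text
t: 4.1
tcp_pos: [588.9, -370.6, 219.5]
tcp_rot: [3.137, 0.002, 1.456]
ft_force: [0.0, -0.2, -0.8]
gripper_width: 47.0
grip_force: 41.6
```

```bash
python3 -c "
from h import *
delta(535.4,255.5,101)"
```

```text
tcp [ 588.9 -370.6  219.5] yaw 1.456 units tx,ty,tz [ 5.132 -1.041  0.987] turn 0.0 w 47.0 F [ 0.  -0.2 -0.8] t 4.1
```

Request:
send_rows:
  motion:
    - [[0.15,-0.07,0,0,-1],[0.3,-0.07,0,0,-1],[0.38,-0.07,0,0,-1],[0.38,-0.07,0,0,-1],[0.38,-0.07,0,0,-1]]

```text
t: 4.6
tcp_pos: [567.3, -174.0, 215.6]
tcp_rot: [3.141, -0.0, 1.455]
ft_force: [0.1, 0.6, -1.4]
gripper_width: 46.9
grip_force: 41.6
```

Request:
send_rows:
  motion:
    - [[0.38,-0.07,0,0,-1],[0.38,-0.07,0,0,-1],[0.38,-0.07,0,0,-1],[0.38,-0.07,0,0,-1],[0.38,-0.07,0,0,-1]]

```text
t: 5.1
tcp_pos: [551.8, 57.5, 215.7]
tcp_rot: [3.141, -0.0, 1.456]
ft_force: [0.4, -0.5, -2.2]
gripper_width: 47.1
grip_force: 41.6
```

Request:
send_rows:
  motion:
    - [[0.38,-0.07,0,0,-1],[0.38,-0.07,0,0,-1],[0.38,-0.07,0,0,-1],[0.3,-0.07,0,0,-1],[0.2,-0.06,0,0,-1]]

```text
t: 5.6
tcp_pos: [533.7, 258.5, 215.7]
tcp_rot: [3.141, -0.001, 1.458]
ft_force: [0.3, 0.3, -0.9]
gripper_width: 47.1
grip_force: 41.6
```

Request:
send_rows:
  motion:
    - [[0,0,0.2,0,-1],[0,0,0.3,0,-1],[0,0,0.2,0,-1],[0,0,0,0,-1],[0,0,0,0,-1]]

```text
t: 6.1
tcp_pos: [534.5, 255.9, 131.5]
tcp_rot: [-3.141, 0.0, 1.456]
ft_force: [0.5, 0.4, -1.3]
gripper_width: 47.0
grip_force: 41.8
```

```bash
python3 -c "
from h import *
delta(535.4,255.5,101)"
```

```text
tcp [534.5 255.9 131.5] yaw 1.456 units tx,ty,tz [-0.002  0.008  0.255] turn -0.0 w 47.0 F [ 0.5  0.4 -1.3] t 6.1
```

Request:
send_rows:
  motion:
    - [[0,0.007,0.15,0,-1],[0,0,0.08,0,-1],[0,0,0.02,0,-1],[0,0,0,0,-1],[0,0,0,0,-1]]

```text
t: 6.6
tcp_pos: [535.7, 255.9, 101.7]
tcp_rot: [3.141, -0.001, 1.456]
ft_force: [1.4, 0.7, -1.2]
gripper_width: 47.0
grip_force: 41.7
```

Request:
send_rows:
  motion:
    - [[0,0,0.008,0,-1],[0,0,0,0,-1],[0,0,0,0,-1]]

```text
t: 6.9
tcp_pos: [535.9, 256.1, 101.1]
tcp_rot: [3.14, -0.001, 1.456]
ft_force: [-0.3, -0.1, 6.1]
gripper_width: 47.5
grip_force: 42.0
```

Contact. I'll open and retreat.

Request:
send_rows:
  motion:
    - [[0,0,0,0,-0.1],[0,0,0,0,0.3],[0,0,0,0,1],[0,0,0,0,1],[0,0,0,0,1]]

```text
t: 7.4
tcp_pos: [535.2, 255.7, 99.8]
tcp_rot: [-3.141, 0.0, 1.456]
ft_force: [0.3, -0.2, 1.2]
gripper_width: 85.5
grip_force: 0.0
```

Request:
send_rows:
  motion:
    - [[0,0,-0.2,0,1],[0,0,-0.35,0,1],[0,0,-0.35,0,1],[0,0,-0.2,0,1],[0,0,0,0,1]]

```text
t: 7.9
tcp_pos: [537.4, 256.7, 236.1]
tcp_rot: [3.135, -0.004, 1.456]
ft_force: [0.2, -0.1, -0.3]
gripper_width: 85.2
grip_force: 0.0
```

```bash
python3 -c "
from h import *
delta(434.9,-192.4,52)
p,W=cloud('top')
print(circ(W,535,255,161,40),circ(W,435,-192,105,32))
cv2.imwrite('pics/top1.png',p[:,:,::-1])"
```

```text
tcp [537.4 256.7 236.1] yaw 1.456 units tx,ty,tz [-3.816 -0.42   1.534] turn -0.0 w 85.2 F [ 0.2 -0.1 -0.3] t 7.9
(array([nan, nan, nan]), array([0., 0.]), 0.0, 0) (array([ 434.6, -192.3,  104.8]), array([ 434.9, -192.8]), 21.9, 219)h.py:14: RuntimeWarning: Mean of empty slice.
  return W[m].mean(0).round(1),np.round(c,1),round(r,1),int(m.sum())
  ret = um.true_divide(
```

Request:
send_rows:
  motion:
    - [[-0.15,-0.035,0,0,1],[-0.3,-0.035,0,0,1],[-0.37,-0.035,0,0,1],[-0.37,-0.035,0,0,1],[-0.37,-0.035,0,0,1]]

```text
t: 8.45
tcp_pos: [490.4, 69.9, 230.0]
tcp_rot: [-3.138, 0.001, 1.457]
ft_force: [0.4, -1.0, 0.0]
gripper_width: 85.2
grip_force: 0.0
```

Request:
send_rows:
  motion:
    - [[-0.37,-0.035,0,0,1],[-0.37,-0.035,0,0,1],[-0.37,-0.035,0,0,1],[-0.37,-0.035,0,0,1],[-0.37,-0.035,0,0,1]]

```text
t: 8.95
tcp_pos: [443.9, -147.5, 230.2]
tcp_rot: [-3.138, -0.001, 1.456]
ft_force: [0.5, -1.2, -0.7]
gripper_width: 85.6
grip_force: 0.0
```

Request:
send_rows:
  motion:
    - [[-0.25,-0.035,0,0,1],[-0.156,-0.035,0.1,0,1],[0,0,0.25,0,1],[0,0,0,0,1],[0,0,0,0,1]]

```text
t: 9.45
tcp_pos: [431.0, -192.9, 188.8]
tcp_rot: [-3.138, -0.001, 1.456]
ft_force: [0.4, -0.2, 0.4]
gripper_width: 85.5
grip_force: 0.0
```

```bash
python3 -c "
from h import *
delta(434.9,-192.5,52)
p,W=cloud('top')
print(circ(W,535,255,161,40))
cv2.imwrite('pics/top2.png',p[:,:,::-1])"
```

```text
tcp [ 431.  -192.9  188.8] yaw 1.456 units tx,ty,tz [0.007 0.031 1.14 ] turn -0.0 w 85.5 F [ 0.4 -0.2  0.4] t 9.4
(array([536.8, 255.1, 159.9]), array([536.9, 256.3]), 17.0, 130)
```

Request:
send_rows:
  motion:
    - [[0.007,0.03,0.2,0,1],[0,0,0.35,0,1],[0,0,0.35,0,1],[0,0,0.24,0,1],[0,0,0,0,1]]

```text
t: 10.0
tcp_pos: [434.7, -191.7, 51.0]
tcp_rot: [-3.136, -0.002, 1.457]
ft_force: [0.8, -0.2, 0.2]
gripper_width: 85.5
grip_force: 0.0
```

Request:
send_rows:
  motion:
    - [[0,0,0,0,1],[0,0,0,0,-1],[0,0,0,0,-1],[0,0,0,0,-1],[0,0,0,0,-1]]

```text
t: 10.5
tcp_pos: [436.9, -193.3, 54.6]
tcp_rot: [3.14, 0.001, 1.456]
ft_force: [-2.6, -0.1, 10.5]
gripper_width: 43.2
grip_force: 38.9
```

Request:
send_rows:
  motion:
    - [[0,0,0,0,-1],[0,0,0,0,-1],[0,0,0,0,-1],[0,0,0,0,-1]]

```text
t: 10.9
tcp_pos: [436.8, -193.3, 54.5]
tcp_rot: [3.14, 0.001, 1.456]
ft_force: [-2.6, 0.4, 10.9]
gripper_width: 42.8
grip_force: 38.9
```

Request:
send_rows:
  motion:
    - [[0,0,-0.1,0,-1],[0,0,-0.25,0,-1],[0,0,-0.3,0,-1],[0,0,-0.15,0,-1],[0,0,0,0,-1]]

```text
t: 11.4
tcp_pos: [438.2, -193.8, 152.6]
tcp_rot: [3.135, 0.002, 1.456]
ft_force: [0.1, 0.3, -1.4]
gripper_width: 43.0
grip_force: 40.9
```

```bash
python3 -c "
from h import *
delta(524.6,160.8,71)"
```

```text
tcp [ 438.2 -193.8  152.6] yaw 1.456 units tx,ty,tz [3.018 0.377 0.68 ] turn -0.0 w 43.0 F [ 0.1  0.3 -1.4] t 11.4
```

Request:
send_rows:
  motion:
    - [[0.15,0.038,0,0,-1],[0.3,0.038,0,0,-1],[0.38,0.038,0,0,-1],[0.38,0.038,0,0,-1],[0.38,0.038,0,0,-1]]

```text
t: 11.9
tcp_pos: [480.4, -4.4, 148.7]
tcp_rot: [-3.141, 0.0, 1.455]
ft_force: [0.7, -0.5, -1.0]
gripper_width: 42.8
grip_force: 40.8
```

Request:
send_rows:
  motion:
    - [[0.38,0.038,0,0,-1],[0.38,0.038,0,0,-1],[0.38,0.038,0,0,-1],[0.2,0.038,0,0,-1],[0.088,0.035,0,0,-1]]

```text
t: 12.4
tcp_pos: [522.6, 163.8, 148.5]
tcp_rot: [-3.141, 0.0, 1.459]
ft_force: [0.2, 0.4, -0.8]
gripper_width: 42.8
grip_force: 40.8
```

Request:
send_rows:
  motion:
    - [[0,0,0.2,0,-1],[0,0,0.2,0,-1],[0,0,0.1,0,-1],[0,0,0,0,-1],[0,0,0,0,-1]]

```text
t: 12.9
tcp_pos: [522.9, 161.1, 89.3]
tcp_rot: [-3.141, 0.0, 1.455]
ft_force: [-1.0, -0.3, -0.8]
gripper_width: 43.2
grip_force: 40.9
```

```bash
python3 -c "
from h import *
delta(524.6,160.8,71)"
```

```text
tcp [522.9 161.1  89.3] yaw 1.455 units tx,ty,tz [-0.001  0.014  0.153] turn -0.0 w 43.2 F [-1.  -0.3 -0.8] t 12.9
```

Request:
send_rows:
  motion:
    - [[0,0.012,0.1,0,-1],[0,0,0.04,0,-1],[0,0,0,0,-1],[0,0,0,0,-1],[0,0,0,0,-1]]

```text
t: 13.4
tcp_pos: [524.4, 161.5, 72.6]
tcp_rot: [3.141, -0.0, 1.456]
ft_force: [0.2, -1.2, -1.1]
gripper_width: 43.1
grip_force: 40.9
```

Request:
send_rows:
  motion:
    - [[0,0,0.015,0,-1],[0,0,0,0,-1],[0,0,0,0,-1]]

```text
t: 13.7
tcp_pos: [524.5, 161.6, 70.7]
tcp_rot: [3.141, -0.0, 1.456]
ft_force: [-0.6, 0.6, -0.3]
gripper_width: 43.4
grip_force: 40.8
```

Request:
send_rows:
  motion:
    - [[-0.004,0,0.01,0,-1],[0,0,0,0,-1],[0,0,0,0,-1]]

```text
t: 14.0
tcp_pos: [524.6, 161.5, 70.6]
tcp_rot: [3.141, -0.001, 1.456]
ft_force: [-3.9, 1.0, 12.4]
gripper_width: 43.0
grip_force: 41.8
```

Contact. I'll release, rise and go to the sauce jar.

Request:
send_rows:
  motion:
    - [[0,0,0,0,-0.1],[0,0,0,0,0.3],[0,0,0,0,1],[0,0,0,0,1],[0,0,0,0,1]]

```text
t: 14.5
tcp_pos: [524.1, 160.9, 69.1]
tcp_rot: [-3.141, 0.0, 1.456]
ft_force: [-0.5, -0.4, -0.4]
gripper_width: 85.4
grip_force: 0.0
```

Request:
send_rows:
  motion:
    - [[0,0,-0.2,0,1],[0,0,-0.35,0,1],[0,0,-0.3,0,1],[0,0,0,0,1]]

```text
t: 14.9
tcp_pos: [527.2, 161.8, 176.0]
tcp_rot: [3.134, -0.003, 1.456]
ft_force: [1.0, 0.4, 0.6]
gripper_width: 85.0
grip_force: 0.0
```

```bash
python3 -c "
from h import *
delta(590.6,-209.6,36)"
```

```text
tcp [527.2 161.8 176. ] yaw 1.456 units tx,ty,tz [-3.014  0.879  1.166] turn -0.0 w 85.0 F [1.  0.4 0.6] t 14.9
```

Request:
send_rows:
  motion:
    - [[-0.15,0.09,0,0,1],[-0.3,0.09,0,0,1],[-0.38,0.09,0,0,1],[-0.38,0.09,0,0,1],[-0.38,0.09,0,0,1]]

```text
t: 15.4
tcp_pos: [555.5, -36.4, 170.5]
tcp_rot: [-3.141, 0.0, 1.456]
ft_force: [-0.1, 0.3, -0.4]
gripper_width: 85.4
grip_force: 0.0
```

Request:
send_rows:
  motion:
    - [[-0.38,0.09,0,0,1],[-0.38,0.09,0,0,1],[-0.38,0.09,0,0,1],[-0.2,0.09,0,0,1],[-0.08,0.09,0,0,1]]

```text
t: 15.9
tcp_pos: [589.6, -212.8, 170.3]
tcp_rot: [-3.14, -0.0, 1.453]
ft_force: [0.7, 0.7, 0.1]
gripper_width: 85.5
grip_force: 0.0
```

Request:
send_rows:
  motion:
    - [[0,0,0.2,0,1],[0,0,0.2,0,1],[0,0,0,0,1],[0,0,0,0,1]]

```text
t: 16.3
tcp_pos: [589.9, -209.3, 122.8]
tcp_rot: [-3.14, -0.001, 1.457]
ft_force: [0.6, 0.6, -0.5]
gripper_width: 85.7
grip_force: 0.0
```

```bash
python3 -c "
from h import *
delta(590.6,-209.6,36)
p,W=cloud('top')
print(circ(W,535,255,161,40),circ(W,524.6,160.8,121,35))"
```

```text
tcp [ 589.9 -209.3  122.8] yaw 1.457 units tx,ty,tz [-0.002  0.006  0.724] turn 0.0 w 85.7 F [ 0.6  0.6 -0.5] t 16.3
(array([536.6, 255.5, 160.7]), array([536.4, 256.4]), 16.4, 126) (array([522.2, 161.9, 120.5]), array([522.9, 162. ]), 22.0, 216)
```

Request:
send_rows:
  motion:
    - [[0,0.006,0.2,0,1],[0,0,0.3,0,1],[0,0,0.22,0,1],[0,0,0,0,1],[0,0,0,0,-1]]

```text
t: 16.85
tcp_pos: [591.6, -210.3, 38.1]
tcp_rot: [3.141, 0.0, 1.456]
ft_force: [0.2, -0.6, -0.2]
gripper_width: 73.2
grip_force: 0.0
```

Request:
send_rows:
  motion:
    - [[0,0,0,0,-1],[0,0,0,0,-1],[0,0,0,0,-1],[0,0,0,0,-1],[0,0,0,0,-1]]

```text
t: 17.35
tcp_pos: [592.1, -210.7, 39.4]
tcp_rot: [3.138, 0.001, 1.456]
ft_force: [-2.0, 0.7, 8.2]
gripper_width: 45.7
grip_force: 40.4
```

Request:
send_rows:
  motion:
    - [[0,0,-0.1,0,-1],[0,0,-0.25,0,-1],[0,0,-0.3,0,-1],[0,0,-0.15,0,-1],[0,0,0,0,-1]]

```text
t: 17.85
tcp_pos: [593.2, -211.2, 137.6]
tcp_rot: [3.134, 0.002, 1.456]
ft_force: [0.2, -0.3, -0.4]
gripper_width: 45.8
grip_force: 41.5
```

```bash
python3 -c "
from h import *
delta(513.9,66.5,55)"
```

```text
tcp [ 593.2 -211.2  137.6] yaw 1.456 units tx,ty,tz [ 2.223 -0.921  0.688] turn -0.0 w 45.8 F [ 0.2 -0.3 -0.4] t 17.9
```

Request:
send_rows:
  motion:
    - [[0.15,-0.114,0,0,-1],[0.3,-0.114,0,0,-1],[0.38,-0.114,0,0,-1],[0.38,-0.114,0,0,-1],[0.38,-0.114,0,0,-1]]

```text
t: 18.35
tcp_pos: [543.6, -11.5, 132.6]
tcp_rot: [-3.141, -0.0, 1.455]
ft_force: [0.3, 0.5, -0.2]
gripper_width: 45.8
grip_force: 41.5
```

Request:
send_rows:
  motion:
    - [[0.38,-0.114,0,0,-1],[0.17,-0.114,0,0,-1],[0.08,-0.11,0,0,-1],[0,0,0.1,0,-1],[0,0,0.2,0,-1]]

```text
t: 18.85
tcp_pos: [514.2, 66.4, 97.5]
tcp_rot: [3.138, -0.001, 1.456]
ft_force: [-0.0, -0.5, -1.1]
gripper_width: 45.6
grip_force: 41.5
```

Request:
send_rows:
  motion:
    - [[0,0,0.2,0,-1],[0,0,0.05,0,-1],[0,0,0,0,-1],[0,0,0,0,-1]]

```text
t: 19.25
tcp_pos: [513.6, 66.2, 67.2]
tcp_rot: [3.141, -0.0, 1.455]
ft_force: [-1.2, 0.7, -0.5]
gripper_width: 45.7
grip_force: 41.5
```

```bash
python3 -c "
from h import *
delta(513.9,66.5,55.5)"
```

```text
tcp [513.6  66.2  67.2] yaw 1.455 units tx,ty,tz [0.002 0.002 0.098] turn -0.0 w 45.7 F [-1.2  0.7 -0.5] t 19.2
```

Request:
send_rows:
  motion:
    - [[0,0,0.07,0,-1],[0,0,0.02,0,-1],[0,0,0,0,-1],[0,0,0,0,-1]]

```text
t: 19.65
tcp_pos: [513.1, 66.9, 56.2]
tcp_rot: [3.141, -0.0, 1.456]
ft_force: [0.2, 0.2, -0.3]
gripper_width: 45.8
grip_force: 41.5
```

Request:
send_rows:
  motion:
    - [[0,0,0.01,0,-1],[0,0,0,0,-1],[0,0,0,0,-1]]

```text
t: 19.95
tcp_pos: [513.4, 66.9, 55.4]
tcp_rot: [3.141, -0.0, 1.456]
ft_force: [-1.5, 0.2, 5.3]
gripper_width: 45.7
grip_force: 42.0
```

Contact. I'll release.

Request:
send_rows:
  motion:
    - [[0,0,0,0,-0.1],[0,0,0,0,0.3],[0,0,0,0,1],[0,0,0,0,1],[0,0,0,0,1]]

```text
t: 20.45
tcp_pos: [513.0, 66.8, 54.8]
tcp_rot: [-3.141, 0.0, 1.456]
ft_force: [0.7, -0.5, 0.3]
gripper_width: 85.4
grip_force: 0.0
```

Request:
send_rows:
  motion:
    - [[0,0,-0.2,0,1],[0,0,-0.35,0,1],[0,0,-0.3,0,1],[0,0,0,0,1]]

```text
t: 20.85
tcp_pos: [516.2, 67.2, 161.4]
tcp_rot: [3.133, -0.002, 1.456]
ft_force: [0.6, -0.0, -0.7]
gripper_width: 85.5
grip_force: 0.0
```

```bash
python3 -c "
from h import *
delta(418.2,-365.2,14)"
```

```text
tcp [516.2  67.2 161.4] yaw 1.456 units tx,ty,tz [-3.673 -0.399  1.228] turn -0.0 w 85.5 F [ 0.6 -0.  -0.7] t 20.9
```

Request:
send_rows:
  motion:
    - [[-0.15,-0.031,0,0,1],[-0.3,-0.031,0,0,1],[-0.37,-0.031,0,0,1],[-0.37,-0.031,0,0,1],[-0.37,-0.031,0,0,1]]

```text
t: 21.35
tcp_pos: [472.3, -118.4, 156.3]
tcp_rot: [-3.141, -0.0, 1.457]
ft_force: [1.2, -0.6, 0.6]
gripper_width: 85.5
grip_force: 0.0
```

Request:
send_rows:
  motion:
    - [[-0.37,-0.031,0,0,1],[-0.37,-0.031,0,0,1],[-0.37,-0.031,0,0,1],[-0.37,-0.031,0,0,1],[-0.37,-0.031,0,0,1]]

```text
t: 21.85
tcp_pos: [428.2, -336.9, 156.2]
tcp_rot: [-3.141, -0.001, 1.456]
ft_force: [1.4, -0.4, 0.1]
gripper_width: 85.6
grip_force: 0.0
```

Request:
send_rows:
  motion:
    - [[-0.18,-0.031,0,0,1],[-0.08,-0.031,0.1,0,1],[0,0,0.3,0,1],[0,0,0.2,0,1],[0,0,0,0,1]]

```text
t: 22.35
tcp_pos: [415.7, -362.6, 80.8]
tcp_rot: [-3.135, -0.005, 1.456]
ft_force: [-0.8, -0.2, 0.4]
gripper_width: 85.2
grip_force: 0.0
```

```bash
python3 -c "
from h import *
p,W=cloud('top')
delta(418.2,-365.2,14)
print(circ(W,535,255,161,40),circ(W,524.6,160.8,121,35),circ(W,513.9,66.5,96,35),circ(W,418,-365,45,45))"
```

```text
tcp [ 416.9 -363.5   82.7] yaw 1.457 units tx,ty,tz [-0.013  0.012  0.572] turn 0.0 w 85.1 F [0.1 0.5 1.8] t 22.4
(array([536.5, 255. , 160.3]), array([536.7, 255.1]), 16.3, 131) (array([522.2, 162. , 120.7]), array([522.2, 162.8]), 22.2, 216) (array([511.9,  67.6,  95.9]), array([512.5,  67.7]), 22.8, 225) (array([ 419.7, -357.3,   44.2]), array([ 418.9, -363.4]), 32.7, 332)
```

Request:
send_rows:
  motion:
    - [[-0.012,0.01,0.2,0,1],[0,0,0.2,0,1],[0,0,0.14,0,1],[0,0,0,0,1],[0,0,0,0,1]]

```text
t: 22.9
tcp_pos: [419.9, -367.1, 21.0]
tcp_rot: [3.141, 0.0, 1.457]
ft_force: [-0.8, -1.0, 0.7]
gripper_width: 85.3
grip_force: 0.0
```

Request:
send_rows:
  motion:
    - [[0,0,0,0,-1],[0,0,0,0,-1],[0,0,0,0,-1],[0,0,0,0,-1],[0,0,0,0,-1]]

```text
t: 23.4
tcp_pos: [419.9, -367.7, 22.3]
tcp_rot: [3.14, 0.001, 1.456]
ft_force: [-2.6, 1.8, 12.8]
gripper_width: 62.3
grip_force: 40.4
```

Request:
send_rows:
  motion:
    - [[0,0,0,0,1],[0,0,0,0,1],[0,0,0,0,1],[0.015,0,0.06,0,1],[0,0,0,0,1]]

```text
t: 23.9
tcp_pos: [418.9, -364.6, 11.9]
tcp_rot: [-3.14, -0.001, 1.456]
ft_force: [0.2, 1.0, -0.1]
gripper_width: 85.2
grip_force: 0.0
```

Request:
send_rows:
  motion:
    - [[0,0,0,0,1],[0,0,0,0,-1],[0,0,0,0,-1],[0,0,0,0,-1],[0,0,0,0,-1]]

```text
t: 24.4
tcp_pos: [419.4, -365.4, 13.5]
tcp_rot: [-3.142, -0.0, 1.456]
ft_force: [-0.9, 0.8, 6.0]
gripper_width: 62.5
grip_force: 41.9
```

Request:
send_rows:
  motion:
    - [[0,0,0,0,-1],[0,0,0,0,-1]]

```text
t: 24.6
tcp_pos: [419.4, -365.4, 13.5]
tcp_rot: [-3.142, -0.0, 1.456]
ft_force: [-2.3, 0.9, 7.1]
gripper_width: 62.5
grip_force: 42.0
```

Request:
send_rows:
  motion:
    - [[0,0,-0.1,0,-1],[0,0,-0.25,0,-1],[0,0,-0.3,0,-1],[0,0,-0.2,0,-1],[0,0,0,0,-1]]

```text
t: 25.1
tcp_pos: [421.4, -367.0, 119.0]
tcp_rot: [3.136, 0.004, 1.456]
ft_force: [0.4, 0.0, -0.6]
gripper_width: 62.3
grip_force: 44.0
```

```bash
python3 -c "
from h import *
delta(503.2,-27.7,29.5)
p,d=snapshot('side');cv2.imwrite('pics/s3.png',cv2.resize(p[120:280,180:400,::-1],None,fx=3,fy=3))"
```

```text
tcp [ 421.4 -367.   119. ] yaw 1.456 units tx,ty,tz [2.887 0.353 0.746] turn -0.0 w 62.3 F [ 0.4  0.  -0.6] t 25.1
```

View pics/s3.png

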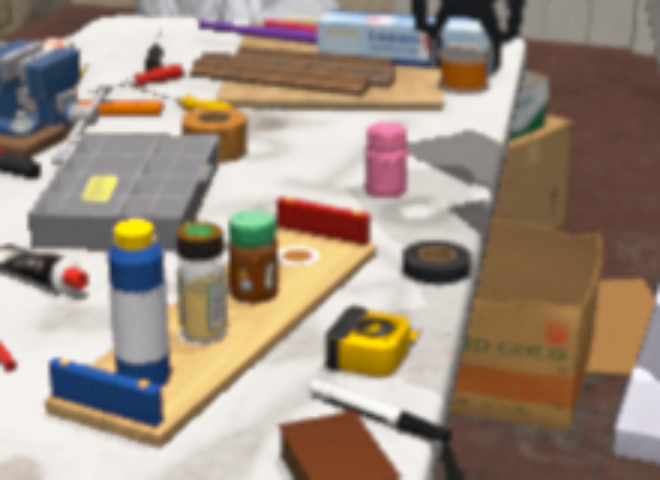

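The crop shows the bottle (140,300), spice jar (203,285) and sauce jar (253,255) upright on the board. The spool hangs level in the gripper at (465,55).

Request:
send_rows:
  motion:
    - [[0.15,0.036,0,0,-1],[0.3,0.036,0,0,-1],[0.38,0.036,0,0,-1],[0.38,0.036,0,0,-1],[0.38,0.036,0,0,-1]]

```text
t: 25.65
tcp_pos: [462.0, -176.4, 113.8]
tcp_rot: [-3.139, -0.001, 1.455]
ft_force: [1.5, -0.6, -1.0]
gripper_width: 62.2
grip_force: 44.0
```

Request:
send_rows:
  motion:
    - [[0.38,0.036,0,0,-1],[0.38,0.036,0,0,-1],[0.3,0.036,0,0,-1],[0.16,0.036,0,0,-1],[0.07,0.036,0,0,-1]]

```text
t: 26.15
tcp_pos: [501.4, -25.1, 113.9]
tcp_rot: [-3.139, -0.0, 1.459]
ft_force: [-0.8, -0.7, -0.7]
gripper_width: 62.1
grip_force: 44.0
```

Request:
send_rows:
  motion:
    - [[0,0,0.2,0,-1],[0,0,0.2,0,-1],[0,0,0,0,-1],[0,0,0,0,-1],[0,0,0,0,-1]]

```text
t: 26.65
tcp_pos: [502.5, -27.5, 67.6]
tcp_rot: [3.141, -0.0, 1.455]
ft_force: [-0.6, 0.2, -1.2]
gripper_width: 62.2
grip_force: 44.2
```

```bash
python3 -c "
from h import *
delta(503.2,-27.7,29.5)"
```

```text
tcp [502.5 -27.5  67.6] yaw 1.455 units tx,ty,tz [-0.001  0.006  0.317] turn -0.0 w 62.2 F [-0.6  0.2 -1.2] t 26.6
```

Request:
send_rows:
  motion:
    - [[0,0.004,0.15,0,-1],[0,0,0.12,0,-1],[0,0,0.03,0,-1],[0,0,0,0,-1],[0,0,0,0,-1]]

```text
t: 27.15
tcp_pos: [502.7, -27.1, 31.2]
tcp_rot: [3.141, -0.0, 1.456]
ft_force: [-0.7, 0.1, -0.1]
gripper_width: 62.2
grip_force: 44.2
```

Request:
send_rows:
  motion:
    - [[0,0,0.014,0,-1],[0,0,0,0,-1],[0,0,0,0,-1]]

```text
t: 27.45
tcp_pos: [503.0, -27.0, 29.6]
tcp_rot: [3.141, -0.0, 1.456]
ft_force: [0.3, 0.3, 1.1]
gripper_width: 62.6
grip_force: 44.3
```

Request:
send_rows:
  motion:
    - [[-0.005,0,0.005,0,-1],[0,0,0,0,-1],[0,0,0,0,0.6],[0,0,0,0,1],[0,0,0,0,1]]

```text
t: 27.95
tcp_pos: [502.3, -27.7, 28.5]
tcp_rot: [-3.141, 0.0, 1.456]
ft_force: [0.4, 0.2, 0.4]
gripper_width: 85.2
grip_force: 0.0
```

Request:
send_rows:
  motion:
    - [[0,0,0,0,1],[0,0,-0.2,0,1],[0,0,-0.35,0,1],[0,0,-0.35,0,1],[0,0,-0.3,0,1]]

```text
t: 28.45
tcp_pos: [502.4, -27.7, 174.4]
tcp_rot: [3.141, 0.0, 1.456]
ft_force: [0.4, -0.4, -0.1]
gripper_width: 85.7
grip_force: 0.0
```

Request:
send_rows:
  motion:
    - [[-0.3,0,0,0,1],[-0.38,0,0,0,1],[-0.38,0,0,0,1],[-0.38,0,0,0,1],[-0.38,0,0,0,1]]

```text
t: 28.95
tcp_pos: [476.8, -246.3, 172.7]
tcp_rot: [-3.142, -0.0, 1.456]
ft_force: [0.3, 0.1, -0.0]
gripper_width: 85.4
grip_force: 0.0
```

Request:
send_rows:
  motion:
    - [[-0.3,0,0,0,1],[-0.2,0,0,0,1],[0,0,0,0,1],[0,0,0,0,1]]

```text
t: 29.35
tcp_pos: [470.0, -304.2, 172.3]
tcp_rot: [-3.141, -0.001, 1.454]
ft_force: [-0.1, 1.3, 0.2]
gripper_width: 85.4
grip_force: 0.0
```

```bash
python3 -c "
from h import *
p,W=cloud('top')
cv2.imwrite('pics/t4.png',p[:,:,::-1])
print(observe()['t'],circ(W,535,255,161,40),circ(W,524.6,160.8,121,35),circ(W,513.9,66.5,96,35),circ(W,503,-27.7,61,40))"
```

```text
29.4 (array([536.8, 254.9, 160.1]), array([536.5, 255.9]), 16.5, 126) (array([522.1, 161.7, 120.8]), array([522.4, 162.1]), 22.2, 221) (array([511.9,  67.4,  96.1]), array([512.1,  67.3]), 22.9, 224) (array([501.8, -28.6,  60.5]), array([502.6, -28.1]), 33.2, 450)
```

View pics/t4.png

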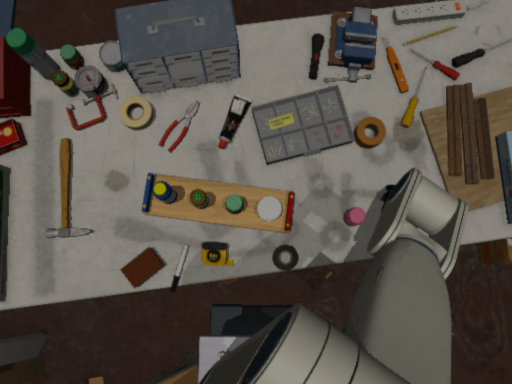

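The picture shows the spool (269,208), sauce jar (235,203), spice jar (199,199) and bottle (163,190) standing on the four rings. All are within about 2.5 mm of centre. The tape rolls, tape measure and pink jar have not moved.

```bash
python3 -c "
from station import *
print(close_job())"
```

```text
the job is handed in; nothing more can be done
None
```

The job is handed in: spool, sauce jar, spice jar and blue bottle stand upright on the four rings in height order from red to blue, each within about 2.5 mm of its mark, at about 29 s on the robot's clock.

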